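# Set the bench anvil over the hidden bearer

## Robot

A 6-joint arm with a two-finger parallel gripper is mounted at the origin on the work surface. World frame = base frame: x ahead of the robot, y to its left, z up, the work surface at z = 0. Lengths are in m, angles in rad, forces in N, time in s.
With the tool pointing down it reaches from about 0.35 to 0.875 m from the base axis. Payload 15.5 kg.
Tool frame: the origin (TCP) lies midway between the tips of the shut fingers; the grasp point (between the pads) lies 19 mm behind it; z points along the fingers, y is the direction in which the jaws open and shut (so a half turn about z gives the same grasp; the last joint's range is limited). The gripper opens to 85 mm and grips with 20 to 120 N. Pads are 22 mm wide; open, the fingers measure 114 mm over their backs; the gripper's body (76 mm by 85 mm) begins 54 mm behind the grasp point. The pads swing forward as they close: fully open they stand 13 mm farther back than shut.
Start: joints at [-1.421, 0.494, 1.345, -0, 1.302, -0.096], TCP at [0.151, -0.606, 0.21] pointing down, gripper open.
Joint ranges: [-2.91, 2.91], [-0.82, 2.16], [0.22, 2.67], [-1.22, 4.37], [0.12, 2.79], [-3.08, 3.08]. Speed limits (rad/s): [1.89, 1.89, 2.57, 3.01, 3.01, 3.01].

## Interface

Orientations are given as a unit quaternion [x, y, z, w].
In Python, from bench import robot gives the robot as it stands. Calls block until the motion is done:
- robot.move_to(position, orientation): joint-space move of the TCP to a pose.
- robot.move_linear(position, rotation=None, v=0.15, until_force=None): straight line of the TCP; rotation=None keeps the orientation; v is the mean speed in m/s. With until_force (N) it stops when the force on the tool has changed by that much, and returns True; else False.
- robot.movej(angles): joint-space move.
- robot.command_gripper(opening, force=None): opening from 0.0 (shut) to 1.0 (fully open); force is the grip in N (None keeps the last); returns when the fingers have stopped.
- robot.pause(seconds).
- robot.ik(position, orientation): joint angles nearest the present ones, or None.
- robot.read_camera(name): name is "scene" or "side" or "wrist"; returns a dict with "image" (480x640x3 uint8, blue, green, red), "fov_y" (degrees; the focal length in pixels is half the picture's height over the tangent of half this angle, whatever the lens; pixels are square), "cx", "cy" (the principal point, pixels), "R" (3x3) and "t" (3): a world point X has camera coordinates R X + t; the wrist camera has in their place "mount" (4x4, takes a point from camera to tool coordinates, whose origin is the TCP and whose axes are the flange's). Camera axes: x right, y down, z forward; pixel columns grow to the right and rows downward; lengths in m; the calibration is good to about 2 mm. A picture is of the moment at which its call begins: read the wrist's pose just before it. There is no depth.
A pose or a line that the arm cannot do raises robot.Unreachable and nothing moves.
- robot.close_job(): hands the job in, once; it reports no verdict.
Readings, each from a call of its own:
- robot.current_clock(): time.
- robot.current_q(): joint angles.
- robot.current_qd(): joint speeds.
- robot.current_tau(): joint torques, N m.
- robot.current_tool_pos(): TCP position.
- robot.current_tool_rot(): TCP orientation.
- robot.current_ft_force(): force on the tool from outside, world axes, zero at the start.
- robot.current_moment(): the same for the moment, N m.
- robot.current_width(): opening from 0.0 (shut) to 1.0 (fully open).
Only numpy, scipy, OpenCV 4.12 (cv2) and the standard library are available. Lean on these libraries where they do the work, as an engineer would, in place of code of your own. Each camera call takes 0.05 s, during which the arm holds its last target.

## Task

The thin boards on top of the stand carry weight only above one hidden bearer, which cannot be seen: find it by pressing along the boards and feeling where they are stiff. Then set the bench anvil on the boards above the bearer and slide its base plate tongue straight in under the keeper rail, fully home against the stop, so that it stands level without sinking, and let go. Never let the anvil sink into unsupported boards, and leave the other things where they are.

Things in the scene. Friction and masses are not known exactly. Their poses are not given: they have to be found in the camera images.
- stand: Boarded stand fixed on the table: a wooden box 176 (x) x 300 (y) x 70 mm high, topped by 14 thin boards side by side, each 20 mm wide in y, 160 mm long in x. Origin: centre of its underside on the table; z up; x points away from the robot to the steel keeper rail on its far edge. One bearer is hidden inside, under the boards; nothing shows outside where.
- boards (a point): Middle of the boards' upper face, 70 mm above the stand's origin; boards cover +-80 mm in x, +-140 mm in y. Boards are sprung: each sinks up to 12 mm, at 0.25 N plus 0.15 N per mm; a fingertip covers 1 to 3. The bearer: a bar 30 mm wide in y, along the whole depth in x, its middle at y -95 to +95 mm. Boards over any part of it go down only about 1 mm, then are solid.
- slot (a point): Middle of the mouth of the slot under the keeper rail, 50 mm beyond the stand's origin in x and 7 mm above the boards. The slot is 14 mm high (boards to rail), 30 mm deep in x, 280 mm wide in y, open towards the robot. The rail is a steel strip 5 mm thick, its top 19 mm above the boards.
- stop (a point): Middle of the stop, the wall that closes the slot at its far end, 80 mm beyond the stand's origin in x. The tongue of the anvil's plate must meet it.
- anvil: Small bench anvil, 0.8 to 1.05 kg, the only thing with a horn and flat base plate. Origin: centre of the plate's underside; z up; x points along the plate away from the horn. Plate 110 (x) x 60 (y) x 10 mm; its bare front end, x +5..+55 mm, is the tongue. On it a foot 50 x 46 mm up to z = 24 mm (x -45..+5), then a narrow waist. Centre of mass near x = -15 mm.
- anvil_face (a point): Centre of the anvil's top face, 64 mm above its underside and 20 mm towards the horn from its origin. The face block is 70 (x) x 26 (y) x 24 mm tall (z 40..64), good to grip across its 26 mm from above. The tapered horn goes on from it to 100 mm behind the anvil's origin.
- swage: Bystander, not to be moved: grooved steel block, 85 x 60 x 55 mm, no base plate. Origin: on its underside.
- bottle: Bystander, not to be moved: white round bottle, 64 mm across, 170 mm tall. Origin: on its underside.
- tin: Bystander, not to be moved: round tin, 72 mm across, 75 mm tall. Origin: on its underside.
- hammer: Bystander, not to be moved: hand hammer lying on the table, 260 mm long (along its own x), about 30 mm high. Origin: on its underside.
- rasp: Bystander, not to be moved: flat steel farrier's rasp lying flat, 250 x 42 x 6 mm plus a 70 mm tang at its -x end. Origin: on its underside.
- brush: Bystander, not to be moved: wire block brush, 130 x 45 x 44 mm, wooden back up. Origin: on its underside.
- horseshoe: Bystander, not to be moved: steel horseshoe lying flat, about 110 x 125 x 9 mm. Origin: on its underside.
Not all that is in view belongs to the job. Leave any purple look-alike of the anvil alone.

How it is judged:
At the end, for the whole second after the job is handed in: The anvil stands at rest and released on the boards, its tongue under the keeper rail within 6 mm of the stop, square to it within 0.08 rad, level within 0.05 rad, and its base not more than 3.5 mm below the unloaded tops of the boards (x of anvil in the frame of stand between 0.019 and 0.03 m and y of anvil in the frame of stand between -0.125 and 0.125 m and z of anvil in the frame of stand between 0.0665 and 0.073 m and angle between anvil's own z axis and vertical below 0.05 rad and angle between the x axis of anvil and the x axis of stand, either way round below 0.08 rad and linear speed of anvil below 0.01 m/s); the robot touches nothing.
It fails at once if the anvil sinks more than 6 mm into the boards (x of anvil in the frame of stand between -0.08 and 0.08 m and y of anvil in the frame of stand between -0.15 and 0.15 m and z of anvil in the frame of stand below 0.064 m).
It fails at once if another thing is moved more than 30 mm (distance of any of swage, bottle, tin, hammer, rasp, brush, horseshoe from where it was at the start of the episode above 0.03 m).
It also fails if it takes over 72 s, if anything falls off the work surface, if the arm or the gripper's body presses on something with over 40 N, if the wrist force passes 120 N, or if a joint passes its speed limit or range.

## Working session

There is one attempt and no reset: what is moved stays moved. The work goes in short steps, each a Python script; the robot and the scene stay as the last script left them, time stands still between calls to the robot, and variables do not carry over. Pictures are saved under pics/ and viewed, and the job is handed in when it is done.

```bash
ls; mkdir -p pics
python3 - <<'E'
from bench import robot
import cv2,numpy as np
for n in ("scene","side","wrist"):
    d=robot.read_camera(n); cv2.imwrite(f"pics/{n}0.png",d["image"])
    print(n,d["fov_y"],d["cx"],d["cy"],{k:np.round(d[k],4).tolist() for k in d if k in("R","t","mount")})
print(robot.current_clock(),robot.current_tool_pos(),robot.current_tool_rot())
E
```

```text
pics
scene 42.6064296259759 313.72804891451426 251.05493274168694 {'R': [[-0.6224, 0.7826, 0.0094], [0.6222, 0.5021, -0.6007], [-0.4748, -0.368, -0.7995]], 't': [0.3145, -0.2373, 2.0469]}
side 49.122625102976784 321.6768820899975 250.6540856157077 {'R': [[-0.687, -0.7265, -0.0152], [-0.4606, 0.4516, -0.7641], [0.562, -0.5179, -0.6449]], 't': [0.3484, 0.2915, 1.3785]}
wrist 66.64297317508237 318.09084359548933 235.82298899909298 {'mount': [[0.0005, -0.9651, -0.2619, 0.0655], [1.0, 0.0006, -0.0003, 0.0007], [0.0005, -0.2619, 0.9651, -0.1644], [0.0, 0.0, 0.0, 1.0]]}
0.15 [ 0.15142555 -0.60608698  0.20913302] [ 9.92519080e-01  1.22088736e-01 -1.65903944e-05 -4.65056340e-04]
```

View pics/scene0.png

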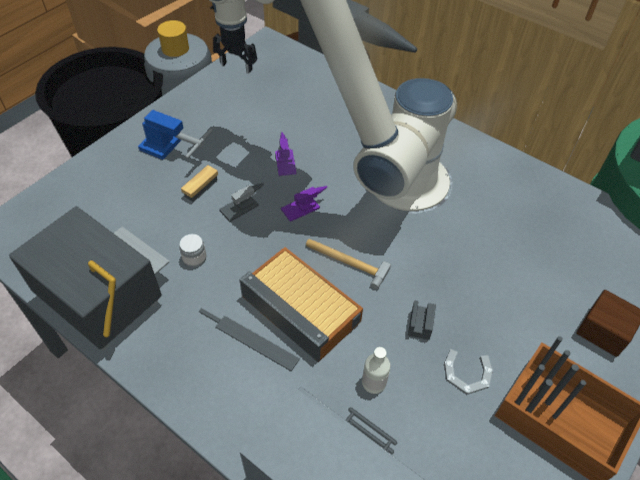

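View pics/side0.png

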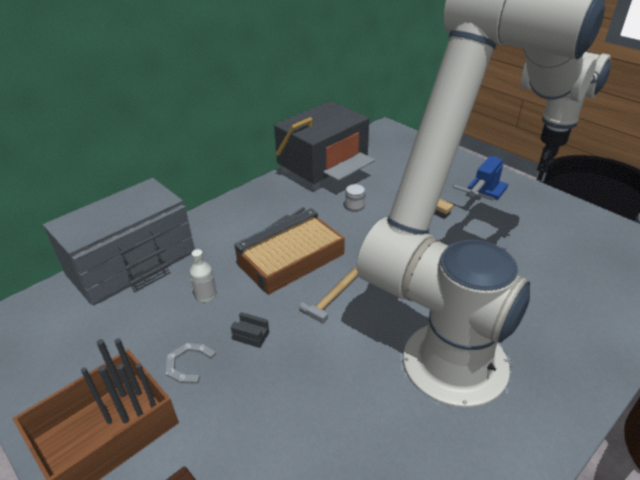

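View pics/wrist0.png

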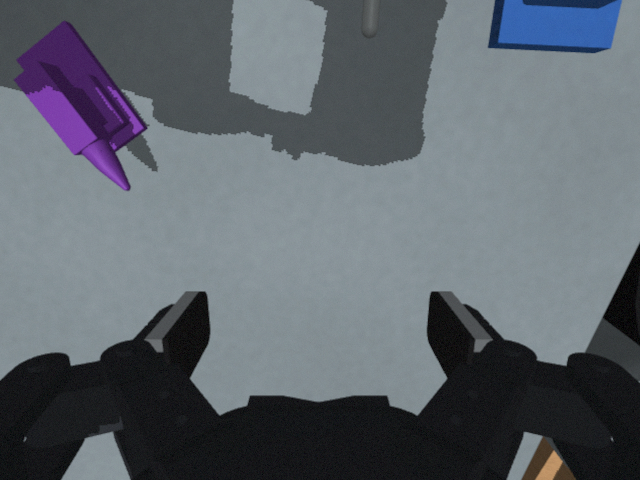

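In the scene picture there are three anvil shapes: grey at (240,203) and purple at (285,157) and (303,203). Grey fits, since the purple ones are look-alikes. The grooved block at (422,320) is the swage. I'll confirm with an enlarged crop.

```bash
cat > h.py <<'E'
import cv2,numpy as np
from scipy.spatial.transform import Rotation as Ro
def f_of(d): return 240/np.tan(np.radians(d["fov_y"])/2)
def ray(d,uv,tp=None,tr=None):
    f=f_of(d); c=np.array([(uv[0]-d["cx"])/f,(uv[1]-d["cy"])/f,1.])
    if "R" in d:
        R=np.array(d["R"]);o=-R.T@np.array(d["t"]);v=R.T@c
    else:
        M=np.array(d["mount"]);Rt=Ro.from_quat(tr).as_matrix()
        o=np.array(tp)+Rt@M[:3,3]; v=Rt@M[:3,:3]@c
    return o,v
def on_z(d,uv,z,tp=None,tr=None):
    o,v=ray(d,uv,tp,tr); return o+v*(z-o[2])/v[2]
def proj(d,X,tp=None,tr=None):
    f=f_of(d)
    if "R" in d: c=np.array(d["R"])@X+np.array(d["t"])
    else:
        M=np.array(d["mount"]);Rt=Ro.from_quat(tr).as_matrix()
        c=M[:3,:3].T@(Rt.T@(np.array(X)-tp)-M[:3,3])
    return np.array([d["cx"]+f*c[0]/c[2],d["cy"]+f*c[1]/c[2]])
def down(yaw): # tool z down, tool y axis at angle yaw+... tool x=(cos,sin), y=(sin,-cos)
    c,s=np.cos(yaw),np.sin(yaw)
    return Ro.from_matrix(np.array([[c,s,0],[s,-c,0],[0,0,-1]])).as_quat()
def crop(img,x0,y0,w,h,k,name):
    cv2.imwrite(name,cv2.resize(img[y0:y0+h,x0:x0+w],None,fx=k,fy=k,interpolation=cv2.INTER_CUBIC))
E
python3 - <<'E'
from h import *
im=cv2.imread("pics/scene0.png")
crop(im,200,120,140,110,5,"pics/c_anvil.png")
crop(im,230,235,145,130,5,"pics/c_stand.png")
im=cv2.imread("pics/side0.png")
crop(im,225,200,130,100,6,"pics/c_stand_side.png")
E
```

```text
(no output)
```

View pics/c_anvil.png

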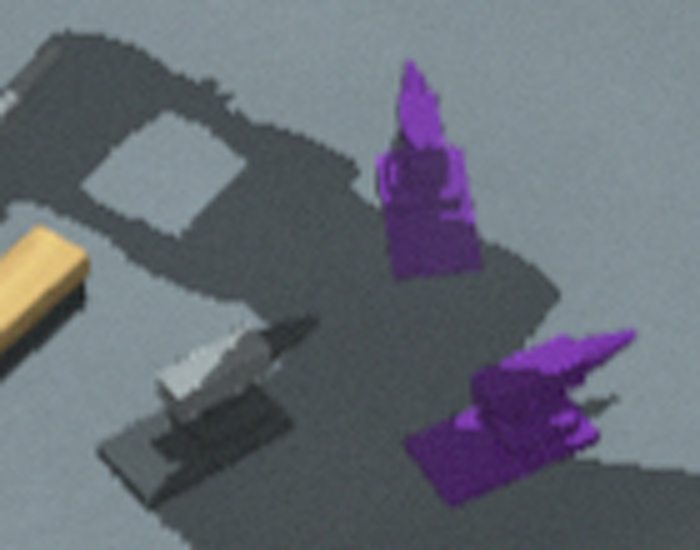

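View pics/c_stand.png

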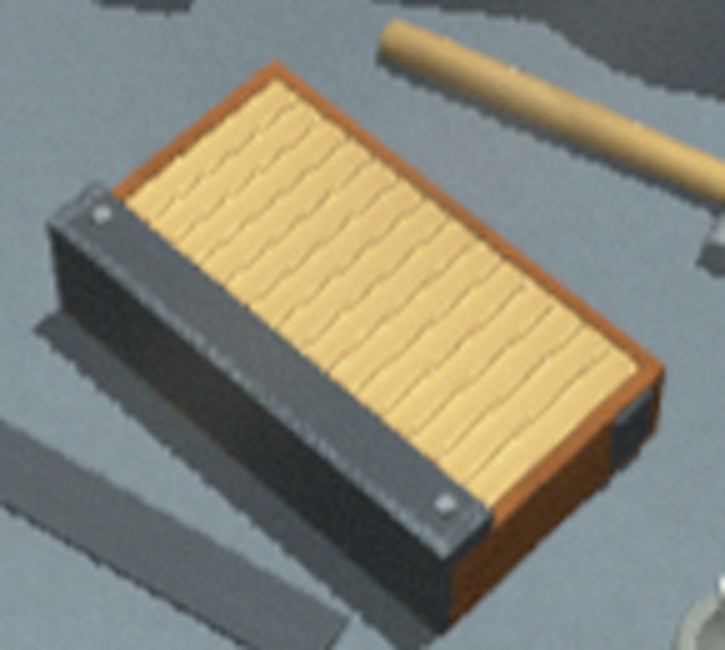

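View pics/c_stand_side.png

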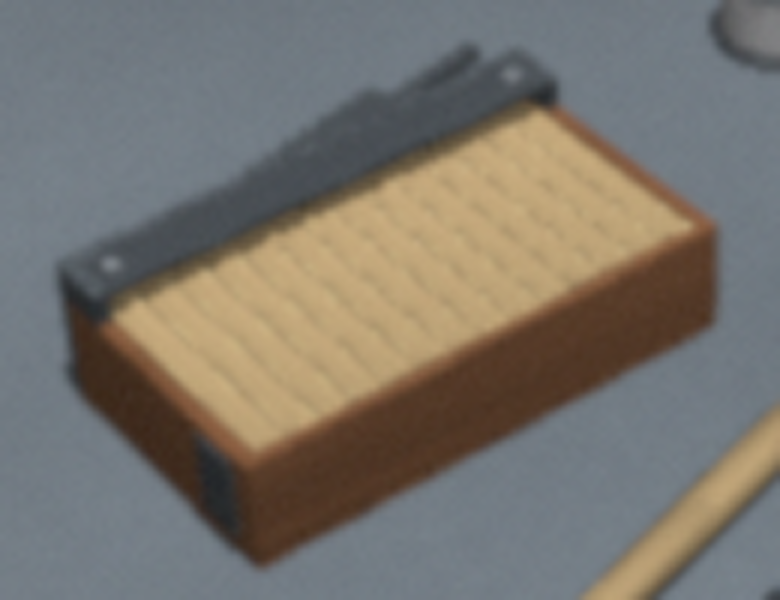

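The crop confirms it: the grey anvil has its tongue at about scene (225,216) and its horn at (263,184). The stand's near top corners are at scene (285,248) and (362,309).

Run:
```python
from bench import robot
from h import *
s=robot.read_camera("scene"); e=robot.read_camera("side")
C=lambda x,y:(230+x/5,235+y/5); D=lambda x,y:(225+x/6,200+y/6); A=lambda x,y:(200+x/5,120+y/5)
for n,d,p,z in [("near yR? scene",s,C(275,62),.07),("near yL scene",s,C(663,370),.07),("boards near corner",s,C(275,80),.07),("boards near corner2",s,C(640,368),.07),
 ("rail screws",s,C(101,214),.089),("screw2",s,C(446,503),.089),("side nearL",e,D(258,465),.07),("side nearR",e,D(714,228),.07),("side screw",e,D(111,264),.089),("screw",e,D(513,75),.089),
 ("rail outer",s,C(45,228),.089),("rail outer2",s,C(450,560),.089),
 ("tongue a",s,A(98,452),.01),("tongue b",s,A(150,503),.01),("rear c",s,A(293,424),.01),("face f1",s,A(158,375),.064),("face f2",s,A(180,405),.064),("horn tip",s,A(317,318),.055),("face rear",s,A(262,325),.064)]:
    print(n,np.round(on_z(d,p,z),4))
```

```text
near yR? scene [ 0.5133 -0.1009  0.07  ]
near yL scene [0.5416 0.1967 0.07  ]
boards near corner [ 0.5233 -0.0925  0.07  ]
boards near corner2 [0.5484 0.1862 0.07  ]
rail screws [ 0.6647 -0.0979  0.089 ]
screw2 [0.6875 0.162  0.089 ]
side nearL [0.5328 0.1901 0.07  ]
side nearR [ 0.507 -0.099  0.07 ]
side screw [0.6873 0.1606 0.089 ]
screw [ 0.6637 -0.0987  0.089 ]
rail outer [ 0.6909 -0.1156  0.089 ]
rail outer2 [0.7122 0.1839 0.089 ]
tongue a [ 0.4968 -0.387   0.01  ]
tongue b [ 0.5068 -0.3328  0.01  ]
rear c [ 0.4017 -0.3069  0.01  ]
face f1 [ 0.4575 -0.3649  0.064 ]
face f2 [ 0.4672 -0.3373  0.064 ]
horn tip [ 0.353 -0.326  0.055]
face rear [ 0.3854 -0.343   0.064 ]
```

Run:
```python
from bench import robot
from h import *
import pickle
out={}
for n,p,y in [("wa",[0.40,-0.34,0.26],-0.22),("ws",[0.54,0.04,0.36],-0.09)]:
    robot.move_to(p,down(y)); tp=robot.current_tool_pos();tr=robot.current_tool_rot()
    d=robot.read_camera("wrist"); cv2.imwrite(f"pics/{n}.png",d["image"]); out[n]=(tp,tr,{k:d[k] for k in d if k!="image"})
    print(n,robot.current_clock(),tp,robot.current_ft_force())
pickle.dump(out,open("w.pkl","wb"))
```

```text
wa 1.675 [ 0.39973451 -0.34065841  0.25989453] [-0.4751378   0.66994929 -0.18589388]
ws 3.2667 [0.53995101 0.03903272 0.35966562] [-0.42708708  0.12435186 -0.27660258]
```

View pics/wa.png

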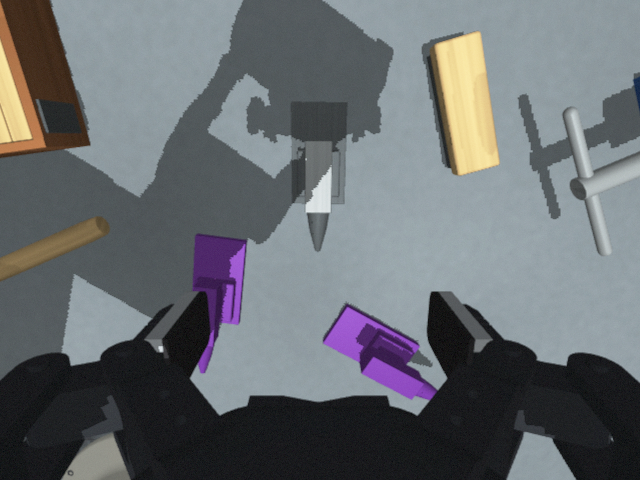

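View pics/ws.png

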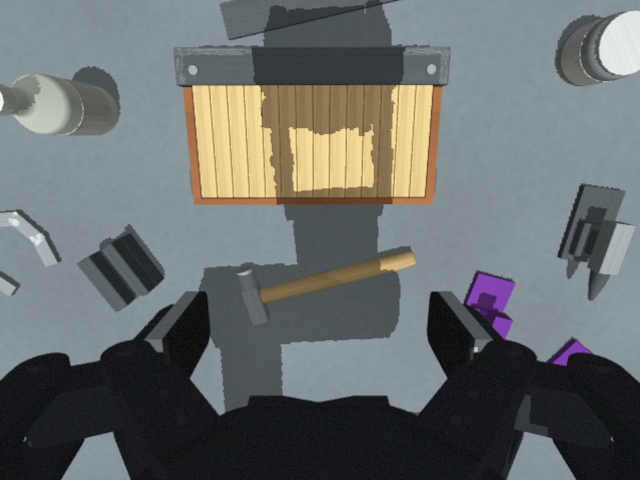

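wa shows the grey anvil, plate corners about (291,102), (347,102), (292,203), (345,204). ws shows the stand with near box corners (195,204) and (434,204), screws (194,70) and (431,70).

Run:
```python
from h import *
import pickle
o=pickle.load(open("w.pkl","rb"))
def P(n,uv,z): tp,tr,d=o[n]; return on_z(d,uv,z,tp,tr)
for uv,z in [((291,102),.01),((347,102),.01),((292,203),.01),((345,204),.01),((305,140),.064),((331,140),.064),((305.5,213),.064),((329.5,213),.064),((318,250),.055)]: print(uv,np.round(P("wa",uv,z),4))
print()
for uv,z in [((195,204),.07),((434,204),.07),((201,199),.07),((428,198.5),.07),((194,70),.089),((431,70),.089),((176,86),.089),((448,86),.089)]: print(uv,np.round(P("ws",uv,z),4))
im=cv2.imread("pics/ws.png"); crop(im,165,35,300,180,2.6,"pics/c_ws.png")
im=cv2.imread("pics/wa.png"); crop(im,270,80,100,180,3.3,"pics/c_wa.png")
```

```text
(291, 102) [ 0.5051 -0.3353  0.01  ]
(347, 102) [ 0.492  -0.3938  0.01  ]
(292, 203) [ 0.3986 -0.3106  0.01  ]
(345, 204) [ 0.3843 -0.3697  0.01  ]
(305, 140) [ 0.4636 -0.343   0.064 ]
(331, 140) [ 0.4582 -0.3672  0.064 ]
(305.5, 213) [ 0.3943 -0.3274  0.064 ]
(329.5, 213) [ 0.389  -0.3509  0.064 ]
(318, 250) [ 0.3508 -0.3305  0.055 ]

(195, 204) [0.5378 0.194  0.07  ]
(434, 204) [ 0.5106 -0.1056  0.07  ]
(201, 199) [0.5434 0.1854 0.07  ]
(428, 198.5) [ 0.5183 -0.0982  0.07  ]
(194, 70) [0.688  0.1617 0.089 ]
(431, 70) [ 0.6645 -0.0977  0.089 ]
(176, 86) [0.6736 0.1846 0.089 ]
(448, 86) [ 0.6463 -0.1163  0.089 ]
```

View pics/c_ws.png

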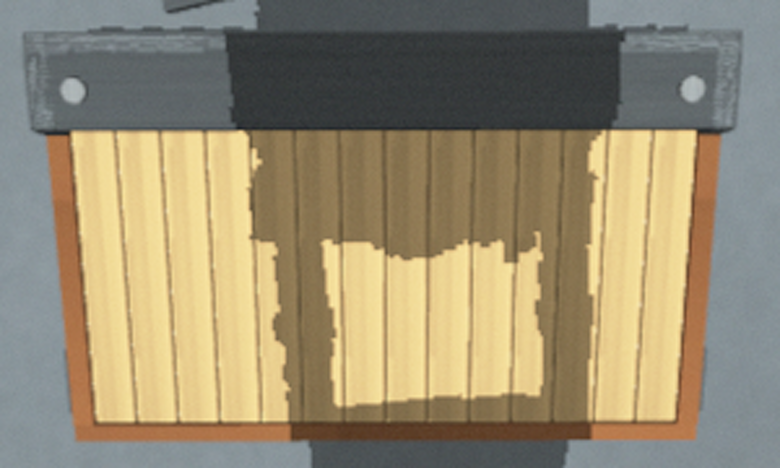

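View pics/c_wa.png

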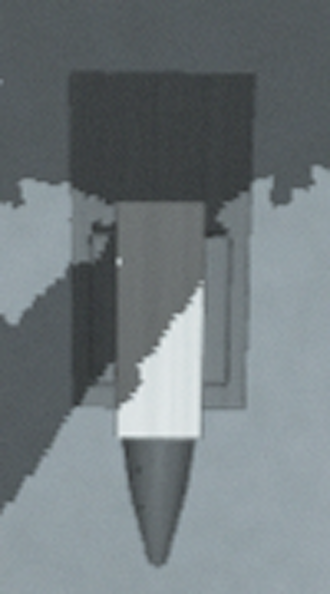

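```bash
cat >> h.py <<'E'
SO=np.array([0.6108,0.0368,0]); SY=-0.090
def S(x,y,z):
    c,s=np.cos(SY),np.sin(SY); return SO+np.array([c*x-s*y,s*x+c*y,z])
def probe(robot,y,F=5):
    robot.move_linear(S(-.02,y,.080),v=.25)
    robot.pause(.1)
    f0=robot.current_ft_force()[2]
    hit=robot.move_linear(S(-.02,y,.0625),v=.04,until_force=F)
    z=robot.current_tool_pos()[2]; f=robot.current_ft_force()[2]-f0
    print(f"y {y*1e3:.0f} hit {hit} z {z*1e3:.1f} dF {f:.2f} t {robot.current_clock():.1f}")
    robot.move_linear(S(-.02,y,.080),v=.25)
    return hit
E
python3 - <<'E'
from bench import robot
from h import *
robot.command_gripper(0.0)
robot.move_to(S(-.02,-.09,.11),down(SY))
for y in (-.09,-.045,0,.045,.09): probe(robot,y)
E
```

```text
y -90 hit False z 62.3 dF 0.86 t 6.0
y -45 hit False z 62.4 dF -0.49 t 7.3
y 0 hit False z 62.3 dF 0.38 t 8.6
y 45 hit False z 62.4 dF 0.54 t 9.9
y 90 hit False z 62.4 dF 0.28 t 11.1
```

Run:
```python
from bench import robot
from h import *
print("width",robot.current_width())
robot.move_linear(S(-.02,.02,.080),v=.25)
for z in (.080,.072,.068,.064,.061):
    hit=robot.move_linear(S(-.02,.02,z),v=.04,until_force=5)
    fs=[]
    for _ in range(4): robot.pause(.05); fs.append(robot.current_ft_force()[2])
    print(z,hit,robot.current_tool_pos()[2],np.round(fs,2),round(robot.current_clock(),1))
```

```text
width 0.0017544479484898209
0.08 False 0.07996803648122341 [0.41 0.12 0.12 0.21] 12.3
0.072 False 0.07208814591996753 [ 0.28  0.31 -0.95  0.51] 12.8
0.068 False 0.06803585702799445 [-0.62 -0.34 -0.53 -1.02] 13.3
0.064 False 0.06404065696416686 [-0.53  1.06  0.53 -1.02] 13.7
0.061 False 0.0610179650089265 [ 0.51  0.04 -0.87 -0.13] 14.2
```

Run:
```python
from bench import robot
from h import *
d=robot.read_camera("side"); crop(d["image"],220,190,140,105,5,"pics/p1.png")
d=robot.read_camera("wrist"); cv2.imwrite("pics/p2.png",d["image"])
```

```text
(no output)
```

View pics/p1.png

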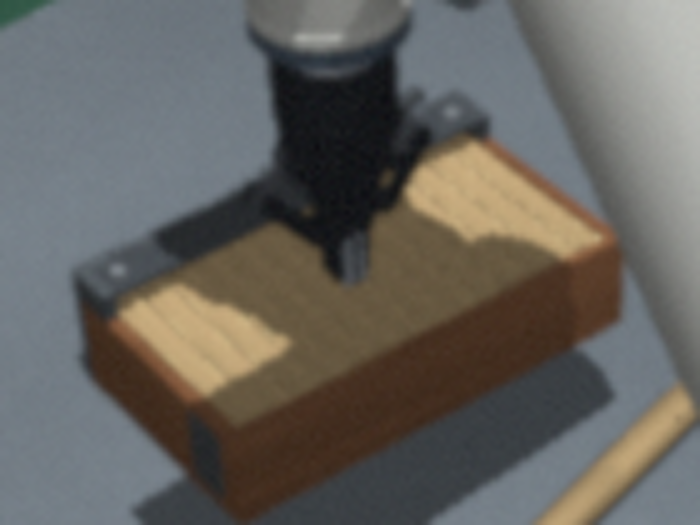

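View pics/p2.png

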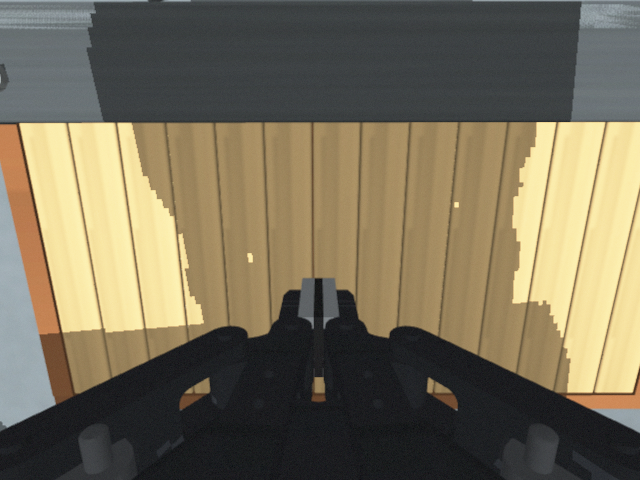

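```bash
sed -i 's/\.0625/.0605/' h.py
python3 - <<'E'
from bench import robot
from h import *
robot.move_linear(S(-.02,.02,.080),v=.25)
for y in (-.02,-.067,.067,.11,-.11):
    if probe(robot,y): break
E
```

```text
y -20 hit False z 60.4 dF 1.19 t 15.6
y -67 hit False z 60.4 dF 0.28 t 16.9
y 67 hit False z 60.4 dF 1.45 t 18.6
y 110 hit False z 60.4 dF -0.79 t 19.9
y -110 hit False z 60.4 dF -0.38 t 21.9
```

Eleven probes covering every board met nothing, so the tips may not be touching yet. I'll go deeper while watching the force.

Run:
```python
from bench import robot
from h import *
robot.move_linear(S(-.02,-.110,.066),v=.25)
for z in (.062,.059,.056,.053,.050):
    hit=robot.move_linear(S(-.02,-.11,z),v=.04,until_force=4)
    robot.pause(.1)
    fs=[]
    for _ in range(6): robot.pause(.02); fs.append(robot.current_ft_force()[2])
    print(z,hit,robot.current_tool_pos()[2],round(np.mean(fs),2),round(robot.current_clock(),1))
    if hit: break
d=robot.read_camera("wrist"); cv2.imwrite("pics/p3.png",d["image"])
print(proj(d,robot.current_tool_pos(),robot.current_tool_pos(),robot.current_tool_rot()))
d=robot.read_camera("side"); crop(d["image"],220,190,140,105,5,"pics/p4.png")
```

```text
0.062 False 0.06217389149820291 -0.06 22.9
0.059 False 0.059010554017849895 0.27 23.3
0.056 False 0.05601277805004055 -0.17 23.8
0.053 False 0.0530265838131343 0.14 24.2
0.05 False 0.050027713104729414 0.14 24.7
[316.30665344 278.15727912]
```

View pics/p3.png

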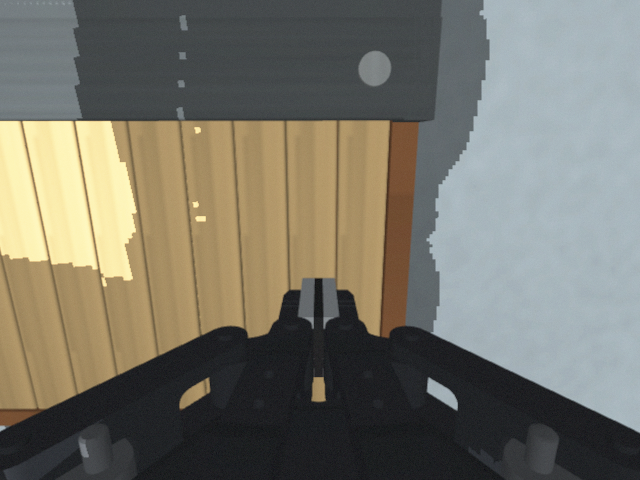

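View pics/p4.png

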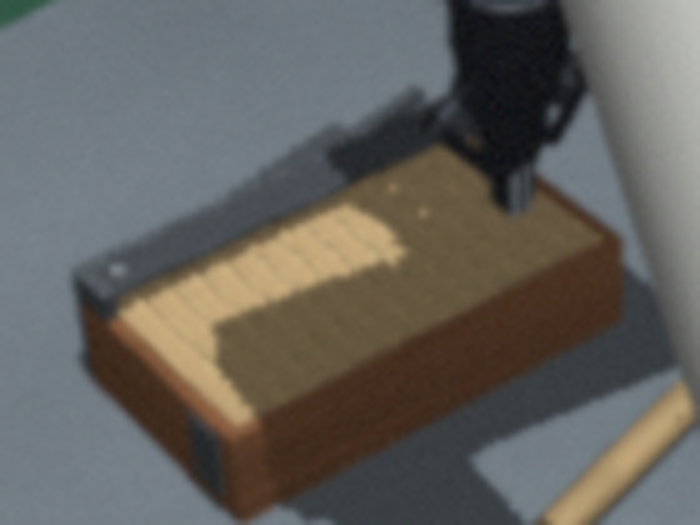

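Run:
```python
from bench import robot
from h import *
tp=robot.current_tool_pos();print(tp,robot.current_q(),robot.current_tau())
print(S(-.02,-.11,.05))
e=robot.read_camera("side");s=robot.read_camera("scene")
for dz in (0,.01,.02,.03): print(dz,proj(e,tp+[0,0,dz]),proj(s,tp+[0,0,dz]))
crop(e["image"],300,210,40,40,15,"pics/p5.png");print(300,210)
u=proj(s,tp).astype(int)-20; print(u); crop(s["image"],u[0],u[1],40,40,15,"pics/p6.png")
```

```text
[ 0.58103458 -0.07098331  0.05004505] [-2.23539000e-01  6.33586553e-01  1.60459312e+00 -4.38687089e-05
  9.03322561e-01  1.43722979e+00] [ 7.68621940e-04 -8.80675864e+01 -2.59118217e+01  1.74736638e-04
  9.76537340e-04 -7.04940362e-06]
[ 0.5809943  -0.07095723  0.05      ]
0 [321.69321761 236.38966792] [277.91081259 271.56794068]
0.01 [321.64630245 233.97949217] [277.78031517 269.5482082 ]
0.02 [321.59903061 231.55099302] [277.6486194  267.50992852]
0.03 [321.55139802 229.1039607 ] [277.51570868 265.45284498]
300 210
[257 251]
```

View pics/p5.png

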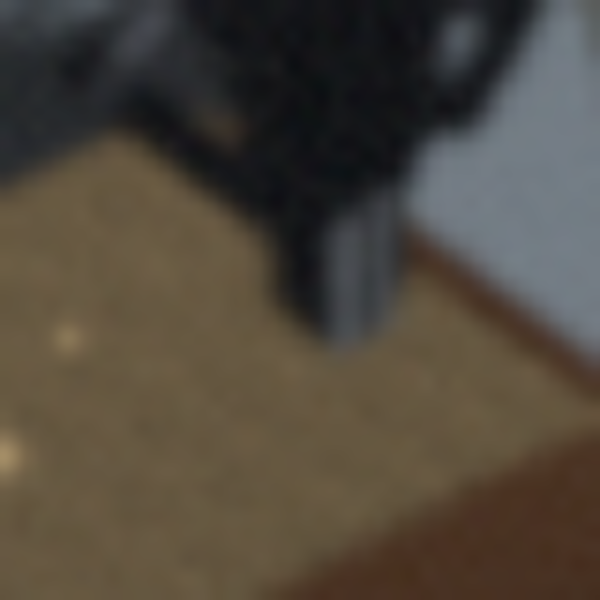

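View pics/p6.png

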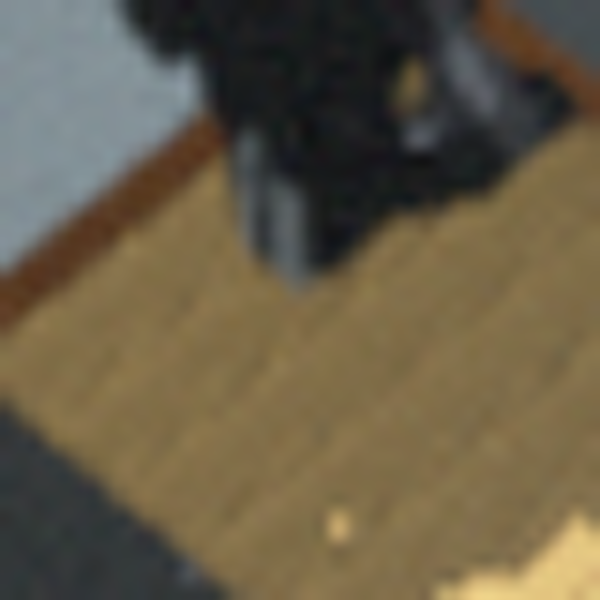

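Run:
```python
from bench import robot
from h import *
def F():
    fs=[]
    for _ in range(8): robot.pause(.02); fs.append(robot.current_ft_force())
    return np.round(np.mean(fs,0),2),np.round(robot.current_tau(),2)
print(F(),robot.current_moment())
a=robot.read_camera("wrist")["image"]
robot.move_linear(S(-.02,-.11,.10),v=.25)
print(F(),robot.current_clock())
b=robot.read_camera("wrist")["image"]
cv2.imwrite("pics/p7.png",np.hstack([cv2.resize(x[250:350,260:380],None,fx=3.3,fy=3.3) for x in(a,b)]))
e=robot.read_camera("side"); tp=robot.current_tool_pos(); u=proj(e,tp);print(u)
u=u.astype(int)-20; crop(e["image"],u[0],u[1],40,40,12,"pics/p8.png")
```

```text
(array([-0.06,  0.12, -0.01]), array([  0.  , -88.12, -25.92,   0.  ,   0.  ,   0.  ])) [-0.00742144  0.01309363 -0.02175738]
(array([-0.15, -0.04, -0.03]), array([ 2.000e-02, -8.755e+01, -3.031e+01,  0.000e+00,  0.000e+00,
        0.000e+00])) 25.5333
[321.5600709  224.48918698]
```

View pics/p7.png

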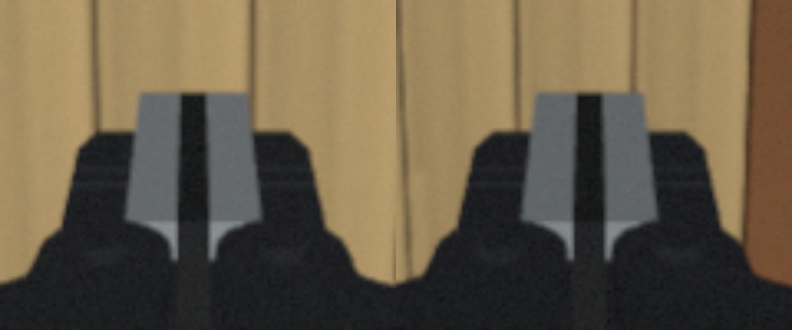

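View pics/p8.png

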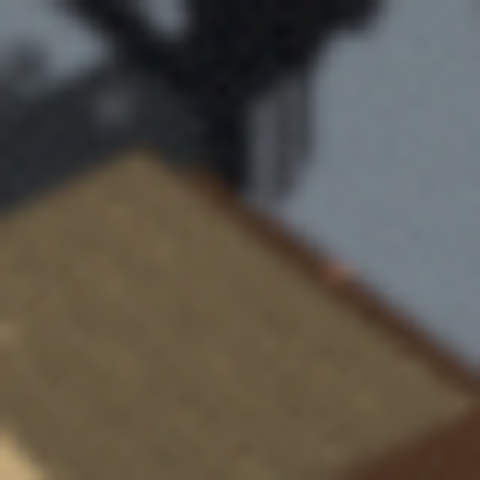

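The tip shows in the side view about 14 mm higher than the reported TCP, both in the air and at z=0.05, so it hasn't touched the boards yet. I'll go deeper under force control.

Run:
```python
from bench import robot
from h import *
robot.move_linear(S(-.02,-.11,.054),v=.3)
for z in (.048,.044,.040,.036,.032):
    hit=robot.move_linear(S(-.02,-.11,z),v=.04,until_force=5)
    fs=[]
    for _ in range(5): robot.pause(.02); fs.append(robot.current_ft_force()[2])
    print(z,hit,robot.current_tool_pos()[2],round(np.mean(fs),2),round(robot.current_clock(),1))
    if hit: break
```

```text
0.048 False 0.048710830015171555 0.17 26.3
0.044 False 0.04401757422579753 1.07 26.6
0.04 False 0.039946356686781107 2.07 27.0
0.036 False 0.03613418012764261 7.14 27.3
0.032 False 0.034072197804989046 44.99 27.6
```

```bash
cat >> h.py <<'E'
def probe(robot,y,F=5):
    robot.move_linear(S(-.02,y,.054),v=.3)
    f0=np.mean([robot.current_ft_force()[2] for _ in range(3)])
    hit=robot.move_linear(S(-.02,y,.0425),v=.04,until_force=F)
    z=robot.current_tool_pos()[2]; f=robot.current_ft_force()[2]-f0
    print(f"y {y*1e3:.0f} hit {hit} z {z*1e3:.1f} dF {f:.2f} t {robot.current_clock():.1f}")
    robot.move_linear(S(-.02,y,.054),v=.3)
    return hit or f>6
E
python3 - <<'E'
from bench import robot
from h import *
robot.move_linear(S(-.02,-.11,.054),v=.3)
for y in (-.08,-.04,0,.04,.08):
    if probe(robot,y): break
E
```

```text
y -80 hit False z 42.2 dF 1.70 t 28.6
y -40 hit True z 46.9 dF 20.67 t 29.4
```

Run:
```python
from bench import robot
from h import *
for y in (-.05,-.03,-.01,.01): probe(robot,y)
```

```text
y -50 hit False z 42.2 dF 2.01 t 30.3
y -30 hit True z 47.3 dF 6.80 t 31.1
y -10 hit True z 47.3 dF 9.79 t 31.9
y 10 hit True z 47.3 dF 8.68 t 32.6
```

Run:
```python
from bench import robot
from h import *
probe(robot,.016)
robot.move_linear(S(-.02,.016,.20),v=.4)
robot.command_gripper(1.0)
AY=-.225; g=np.array([.4259,-.3475])
robot.move_to([*g,.16],down(AY))
hit=robot.move_linear([*g,.030],v=.15,until_force=8)
print(hit,robot.current_tool_pos(),robot.current_clock())
d=robot.read_camera("side"); u=proj(d,[*g,.03]);print(u); u=u.astype(int)-[50,50]
cv2.imwrite("pics/g1s.png",d["image"])
d=robot.read_camera("scene"); u=proj(d,[*g,.03]).astype(int)-[50,50]; crop(d["image"],max(u[0],0),max(u[1],0),100,100,6,"pics/g1.png")
d=robot.read_camera("wrist"); cv2.imwrite("pics/g1w.png",d["image"])
```

```text
y 16 hit True z 47.3 dF 6.33 t 33.4
False [ 0.42634897 -0.34774497  0.03067913] 37.5833
[412.57164493 225.69086288]
```

View pics/g1.png

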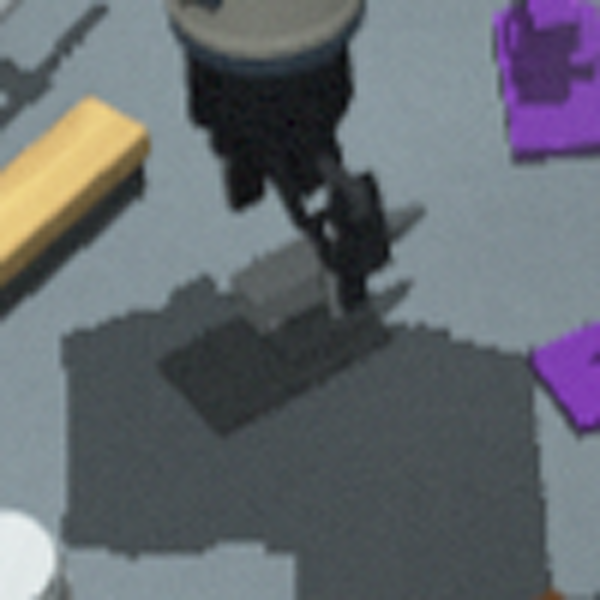

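View pics/g1w.png

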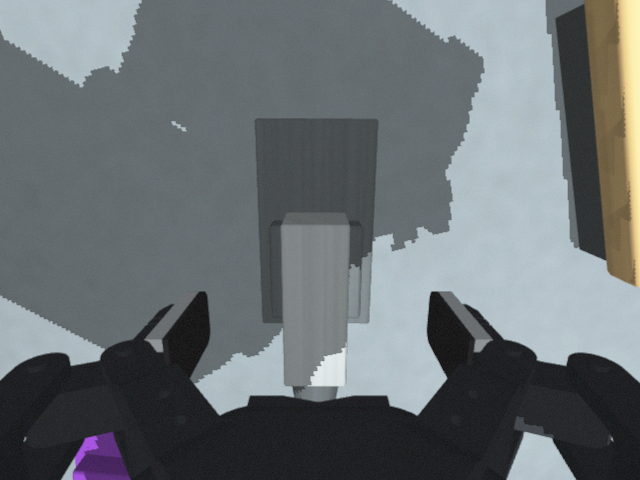

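The wrist view shows the anvil centred (cols 283–348) between the pads (208–430) and parallel to them, so I'll lower a little and grip.

Run:
```python
from bench import robot
from h import *
g=np.array([.4259,-.3475])
robot.move_linear([*g,.018],v=.1,until_force=8)
robot.command_gripper(0.0,force=70)
print(robot.current_width(),robot.current_tool_pos(),robot.current_ft_force())
tz0=robot.current_tool_pos()[2]
robot.move_linear([*g,.16],v=.2)
print(robot.current_width(),robot.current_ft_force(),robot.current_clock())
p=S(-.07,-.01,.16); robot.move_to(p,down(SY))
print(robot.current_ft_force(),robot.current_tool_pos(),robot.current_clock())
tp=robot.current_tool_pos();tr=robot.current_tool_rot();d=robot.read_camera("wrist"); cv2.imwrite("pics/h1.png",d["image"])
d=robot.read_camera("side"); crop(d["image"],200,150,200,150,4,"pics/h2.png")
```

```text
0.2914556923999665 [ 0.4259333  -0.34749228  0.01827846] [-0.80048284  1.76288365  4.82744201]
0.28529832981033926 [-0.32391843 -0.74699382 -7.79641546] 39.4417
[-0.21161351 -0.53277018 -8.87445479] [0.54025443 0.03217685 0.15986533] 40.9167
```

View pics/h1.png

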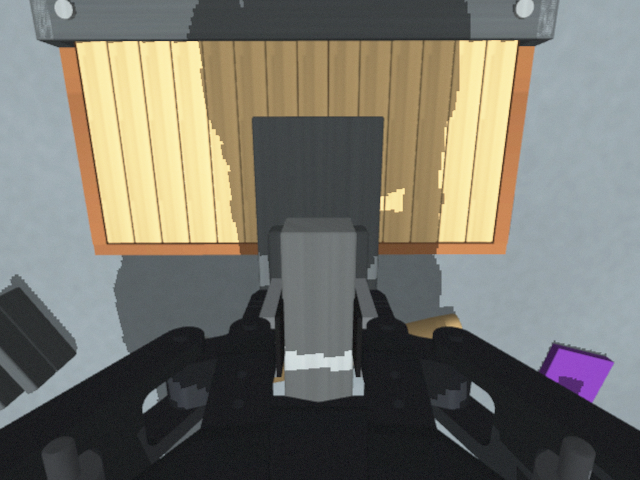

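View pics/h2.png

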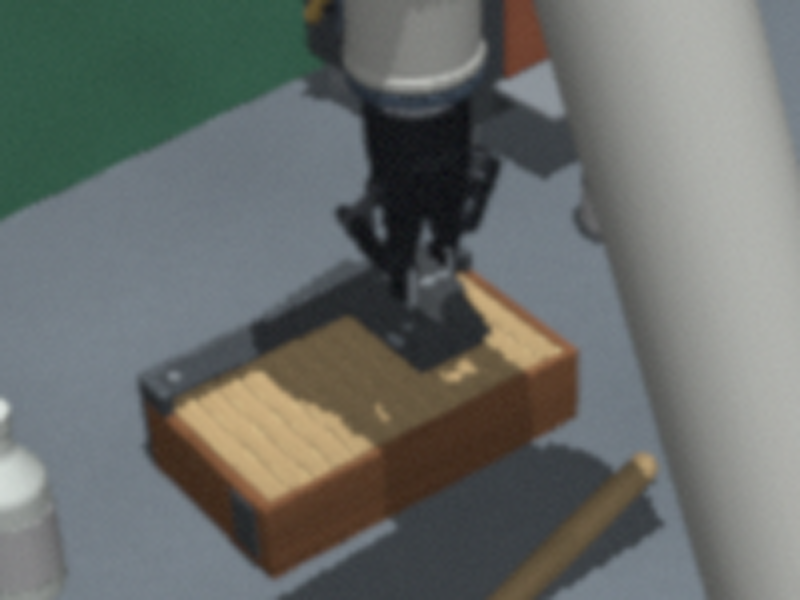

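Run:
```python
from bench import robot
from h import *
im=cv2.imread("pics/h1.png"); d=robot.read_camera("wrist")
tp=robot.current_tool_pos();tr=robot.current_tool_rot()
def loc(X): 
    v=X-SO; c,s=np.cos(SY),np.sin(SY); return np.round([c*v[0]+s*v[1],-s*v[0]+c*v[1],X[2]],4)
print("tcp",loc(tp),"tongue",loc(on_z(d,(252.5,117),.152,tp,tr)),loc(on_z(d,(382.5,117),.152,tp,tr)))
robot.move_linear(S(-.04,-.01,.105),v=.2)
hit=robot.move_linear(S(-.04,-.01,.0865),v=.03,until_force=4)
print(hit,loc(robot.current_tool_pos()),robot.current_ft_force(),robot.current_clock())
d=robot.read_camera("side"); crop(d["image"],225,180,130,100,6,"pics/i1.png")
d=robot.read_camera("wrist"); cv2.imwrite("pics/i2.png",d["image"])
```

```text
tcp [-0.0698 -0.011   0.16  ] tongue [0.0045 0.0176 0.152 ] [ 0.0045 -0.0409  0.152 ]
True [-0.0403 -0.0099  0.0873] [-0.61368914  0.8791508   8.02537575] 42.1167
```

View pics/i1.png

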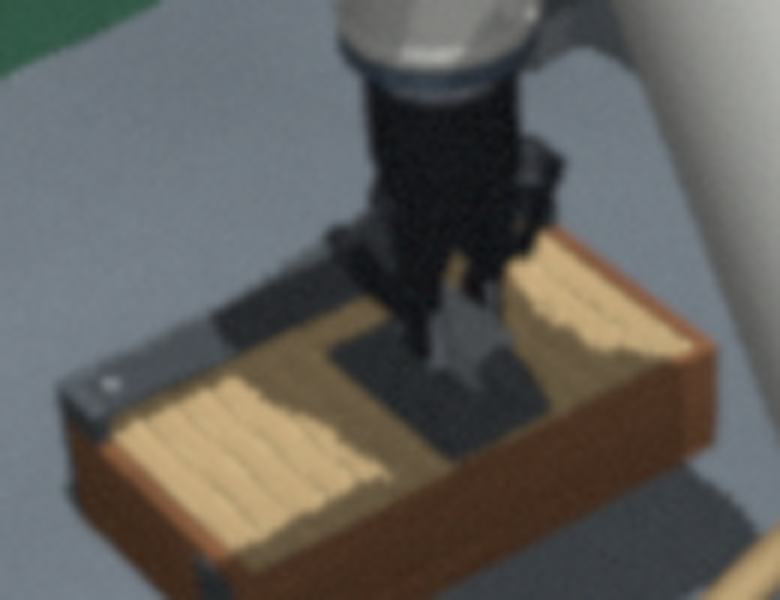

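View pics/i2.png

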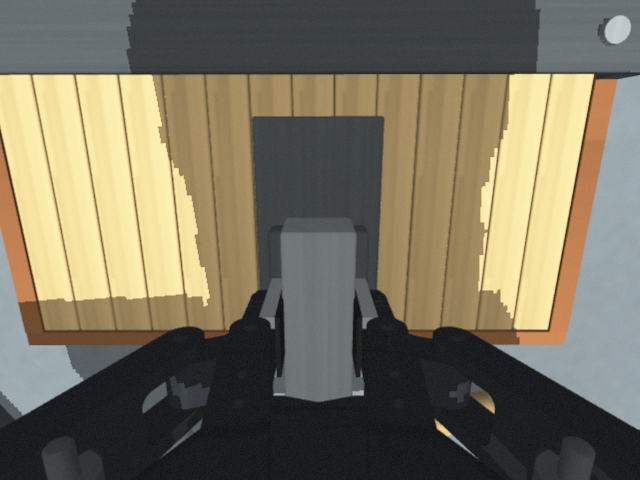

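Contact at TCP z=0.0873 was stiff after about 1 mm. The plate (cols 253–384) covers the three stiff boards and is parallel to the rail (row 73). I'll slide it in just clear of the boards.

Run:
```python
from bench import robot
from h import *
def loc(X): 
    v=X-SO; c,s=np.cos(SY),np.sin(SY); return np.round([c*v[0]+s*v[1],-s*v[0]+c*v[1],X[2]],4)
robot.move_linear(S(-.04,-.01,.0888),v=.05)
h1=robot.move_linear(S(-.008,-.01,.0888),v=.05,until_force=8)
print(h1,loc(robot.current_tool_pos()),robot.current_ft_force())
if not h1:
    h2=robot.move_linear(S(.013,-.01,.0888),v=.025,until_force=8)
    print(h2,loc(robot.current_tool_pos()),robot.current_ft_force(),robot.current_clock())
d=robot.read_camera("wrist"); cv2.imwrite("pics/j2.png",d["image"])
```

```text
False [-0.0083 -0.01    0.0887] [ 0.36118191 -1.3773236  -7.96179638]
True [ 0.0057 -0.01    0.088 ] [ 0.57613828 -0.81298605 -7.13229913] 43.8667
```

View pics/j2.png

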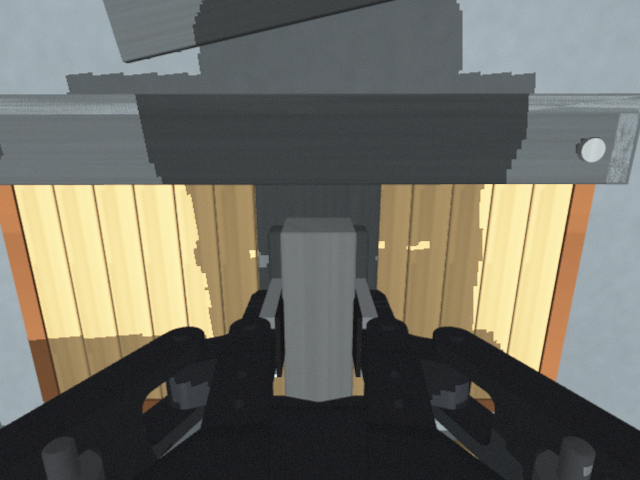

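It stopped at TCP x=5.7 mm, which puts the anvil at about x=25 mm, home. I'll lower, nudge it home once more, and release.

Run:
```python
from bench import robot
from h import *
def loc(X): 
    v=X-SO; c,s=np.cos(SY),np.sin(SY); return np.round([c*v[0]+s*v[1],-s*v[0]+c*v[1],X[2]],4)
h=robot.move_linear(S(.0057,-.01,.0865),v=.03,until_force=4)
p=loc(robot.current_tool_pos());print(h,p,robot.current_ft_force())
h=robot.move_linear(S(.012,-.01,p[2]),v=.025,until_force=8)
q=loc(robot.current_tool_pos());print(h,q,robot.current_ft_force())
robot.command_gripper(0.5); robot.pause(.2)
robot.command_gripper(1.0); 
print(robot.current_width(),robot.current_ft_force(),robot.current_clock())
robot.move_linear(S(q[0],-.01,.17),v=.15)
robot.move_linear(S(-.07,-.01,.26),v=.3)
print(robot.current_clock(),robot.current_tool_pos())
tp=robot.current_tool_pos();tr=robot.current_tool_rot()
d=robot.read_camera("wrist"); cv2.imwrite("pics/k1.png",d["image"])
crop(d["image"],170,60,280,210,2.8,"pics/k1c.png")
d=robot.read_camera("side"); crop(d["image"],225,180,130,100,6,"pics/k2.png")
```

```text
False [ 0.0058 -0.01    0.0873] [-6.72169096  0.06610737  8.44818613]
True [ 0.0058 -0.01    0.0873] [-2.94849009 -0.82861809  8.56125345]
0.9999226507174658 [ 0.44299772 -0.39051142 -0.21843691] 45.3917
46.6417 [0.53984068 0.03315498 0.25967561]
```

View pics/k1.png

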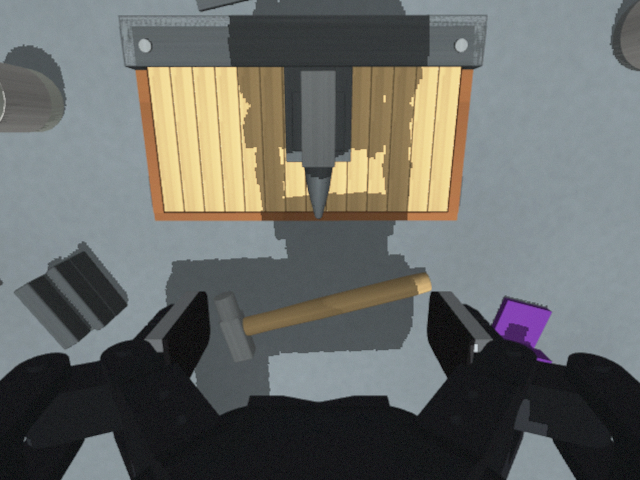

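View pics/k2.png

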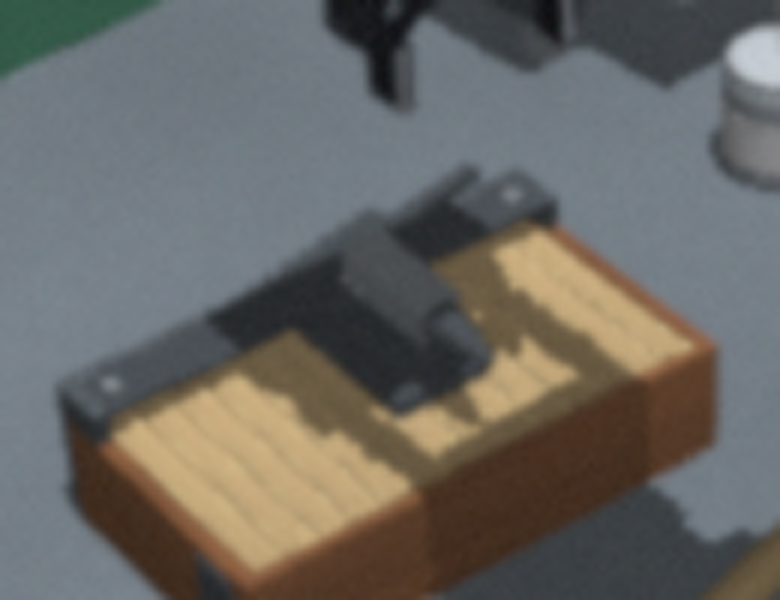

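k1 shows the anvil standing square under the rail, with the plate's rear edge at about (286,161)–(350,161). k2 shows it level. I'll do a numeric check before handing in.

Run:
```python
from bench import robot
from h import *
def loc(X): 
    v=X-SO; c,s=np.cos(SY),np.sin(SY); return np.round([c*v[0]+s*v[1],-s*v[0]+c*v[1],X[2]],4)
tp=robot.current_tool_pos();tr=robot.current_tool_rot();d=robot.read_camera("wrist")
for uv,z in [((286,161.5),.079),((351,161.5),.079),((304,166),.133),((332.5,166),.133),((318,218),.125)]: print(uv,loc(on_z(d,uv,z,tp,tr)))
crop(d["image"],270,50,100,180,3.3,"pics/l1.png")
```

```text
(286, 161.5) [-0.0291  0.0187  0.079 ]
(351, 161.5) [-0.029  -0.0413  0.079 ]
(304, 166) [-2.82e-02  1.00e-04  1.33e-01]
(332.5, 166) [-0.0282 -0.0222  0.133 ]
(318, 218) [-0.0718 -0.0109  0.125 ]
```

View pics/l1.png

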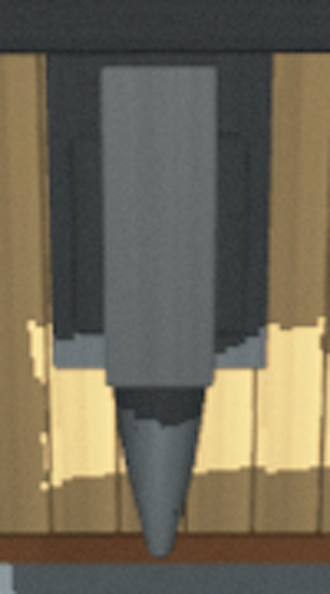

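```bash
python3 -c "
from bench import robot
robot.close_job();print(robot.current_clock())"
```

```text
the job is handed in; nothing more can be done
the job is handed in; nothing more can be done
```

The grey anvil is on the boards above the bearer, with its tongue under the keeper rail against the stop. I released it and handed the job in with the clock at about 47 s; no verdict is reported.

- **Finding the bearer:** The boards at y = -30, -10 and +10 mm in the stand frame were stiff; those at -110, -80 and -50 mm sank. That puts the middle of the bearer at about y = -10 mm. I did not press beyond +16 mm.
- **Setting it down:** The anvil met firm support after about 1 mm. It slid in until it met resistance at about the expected home position, and a second nudge moved it no further.
- **Last checks:** The wrist camera put the anvil at x ≈ 26 mm and y ≈ -11 mm in the stand frame, good to about 2 mm. The plate's rear edge was parallel to the rail. I judged level by eye from the side view. The other things looked unmoved in the views I took, but I did not measure them.

**What disagreed:**
- **Tip position:** The shut fingertips touched the boards with the reported TCP about 22 mm below them, so my first eleven presses met nothing. I corrected for this from contact.
- **Hard press:** While finding that offset, one press on soft boards reached about 45 N at the wrist, with the fingertips touching, because `until_force` did not report a stop on that short move. The wrist limit is 120 N; the 40 N limit is for the arm or gripper body.

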